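# Pull a dust-extractor filter and show it to the inspection camera

## Task

Swing the blue flap of the dust extractor up to about upright, so that it stays open, then draw the filter plate with the orange tab straight up out of its slot and show it to the inspection camera: upright, centred on the lens axis, a broad face square to the lens and 15 cm from it. Finish while still holding the plate there, still and touching nothing else with it; leave the green-tabbed plate seated in its slot, and do not knock the camera or the loose things around (tin, sanding block, wooden wedge).

Things in the scene. Friction and masses are not known exactly. Their poses are not given: they have to be found in the camera images.
- flap (a joint): hinge of the extractor's blue flap, rad: 0 shut, up to 1.9 at its stop (leaning back beyond upright). It may start up to 0.12 rad open. The hinge is stiff (about 0.3 N m, some 3 N at the fin) and the flap stays wherever it is left.
- flap_hinge (a point): middle of the flap's hinge line, at the extractor's rear top edge, 105 mm above the worktop. The line runs along the extractor's y axis. The flap is a blue hood, 168 mm from hinge to front edge, 190 mm wide, 42 mm high, open underneath; opening lifts its front edge and swings it away from the robot
- flap_grip (a point): grip point on the flap's black upright fin, 12 mm below its top. The fin is 14 mm thick (extractor y), 30 mm long (x), stands 34 mm above the hood, in the middle near the front edge. With the flap shut the point is 138 mm in front of the hinge line (-x) and 64 mm above it. Pinched across its thickness, the fin pivots between the pads as the flap swings
- extractor: grey bench dust extractor, fixed, 160 (x) x 180 (y) mm, louvred front toward its -x. Origin under its centre on the worktop, z up. Under the flap is a flat deck, 105 mm high, with two slots 94 mm along x, 14 mm along y, 75 mm deep, centred at x = -8, y = +32 and -32 mm. A filter plate stands in each; which is where varies
- orange_filter: plate to show: white frame, grey pleats, 90 wide (x) x 10 thick (y) x 77 mm high, about 120 g; orange tab on top in the middle, 44 wide, 10 thick, its top 105 mm above the plate's bottom. Origin at the middle of the bottom edge, z up, y normal to the faces. Seated, only 2 mm of the frame and the tab (top 30 mm up) stand above the deck; 2 mm play
- orange_filter_center (a point): centre of the orange-tabbed plate's pleated part, 38.5 mm above its bottom edge, 66.5 mm below the top of the tab
- green_filter: the other filter plate, the same but for a green tab; it stays in its slot. Origin at the centre of its bottom edge.
- inspection_camera: inspection camera on a post, fixed, on the right: dark base 90 x 80 mm, aluminium head 56 mm wide, top 231 mm high, black lens with a ring of lights. The lens looks level along its own +y axis. Origin under the centre of the base, on the worktop
- lens (a point): front of the camera's lens, on the lens axis, 200 mm above the worktop, 60 mm from the camera's origin along its +y
- view_point (a point): the point on the lens axis 150 mm in front of the lens, 200 mm above the worktop, where the centre of the plate belongs
- tin: blue hinged tin box, 116 x 155 x 38 mm, loose bystander; origin under its centre
- block: dark sanding block, 53 x 87 x 28 mm, loose bystander; origin under its centre
- wedge: brown wooden wedge, 55 x 46 x 22 mm, loose bystander near the front right; origin under its centre

How it is judged (in metres and radians):
On the way, in this order (a step that is already met when the one before it is completed fails the run):
1. the flap is swung open (over 1.35 rad) (value of joint flap above 1.35 rad), for 0.2 s.
2. the orange-tabbed plate is held in the fingers with its bottom edge above the deck, the flap still open (value of joint flap above 1.35 rad and contact force between the fingers and orange_filter above 1 N and z of orange_filter in the frame of extractor above 0.105 m), for 0.1 s.
At the end, for the whole second after the job is handed in: Flap open over 1.35 rad; orange-tabbed plate gripped, still, upright and square to the lens within 0.2 rad, its centre within 30 mm of the point 150 mm before the lens, bottom over 120 mm up, touching neither camera nor extractor; green-tabbed plate within 20 mm of its start (value of joint flap above 1.35 rad and contact force between the fingers and orange_filter above 1 N and distance of green_filter from where it was at the start of the episode below 0.02 m and distance between orange_filter_center and view_point below 0.03 m and angle between the y axis of orange_filter and the y axis of inspection_camera, either way round below 0.2 rad and angle between orange_filter's own z axis and vertical below 0.2 rad and height (world z) of orange_filter above 0.12 m and linear speed of orange_filter below 0.03 m/s and contact force between orange_filter and inspection_camera below 0.2 N and contact force between orange_filter and extractor below 0.2 N); the arm keeps its last pose, push and grip.
It fails at once if the green-tabbed plate is pulled up out of its place (over 40 mm) (distance of green_filter from where it was at the start of the episode above 0.04 m).
It fails at once if the camera is struck (over 10 N) (contact force between any of the arm, the fingers, orange_filter and inspection_camera above 10 N).
It fails at once if a loose bystander is shifted by more than 30 mm (distance of any of tin, block, wedge from where it was at the start of the episode above 0.03 m).
It also fails if it takes over 59 s, if anything falls off the work surface, if the arm or the gripper's body presses on something with over 40 N, if the wrist force passes 120 N, or if a joint passes its speed limit or range.

## Robot

A 6-joint arm with a two-finger parallel gripper is mounted at the origin on a cart in front of the work surface, level with it; the furniture and walls round the work are solid. World frame = base frame: x ahead of the robot, y to its left, z up, the work surface at z = 0. Lengths are in mm, angles in degrees, forces in N, time in s.
With the tool pointing down it reaches from about 275 to 1000 mm from the base axis. Payload 8.4 kg.
Tool frame: the origin (TCP) lies at the very end of the fingers, on their centre line; the grasp point (between the pads) lies 19 mm behind it; z points along the fingers, y is the line along which they close (so a half turn about z gives the same grasp; the last joint's range is limited). The gripper opens to 85 mm and grips with 20 to 120 N. Pads are 22 mm wide; open, the fingers measure 114 mm over their backs; the gripper's body (76 mm by 85 mm) begins 54 mm behind the grasp point. The pads swing forward as they close: fully open they stand 13 mm farther back than shut.
Start: joints at [63.518, 20.225, 93.587, -0, 66.188, -0.138], TCP at [277.355, 560.091, 231.281] pointing down, gripper open.
Joint ranges: [-150.9, 150.9], [-52.94, 120.26], [3.33, 152.33], [-74.26, 254.26], [0, 154.13], [-172.89, 172.89]. Speed limits (degrees/s): [127.2, 127.2, 159.86, 180, 180, 180].

## Interface

Orientations are given as a 3x3 rotation matrix whose columns are the frame's x, y, z axes.
In Python, from cell import manip gives the robot as it stands.
- The arm moves only by the tool nudge_tcp, called after ">>>" as name(argument=value, ...) on one line, values as JSON. Schema: {"type":"object","properties":{"ticks":{"type":"object","properties":{"increments":{"type":"array","items":{"type":"array","items":{"type":"number"},"minItems":4,"maxItems":4},"minItems":1,"maxItems":20}},"additionalProperties":false,"required":["increments"]},"jaw":{"type":"number"},"grip_force":{"type":"number"},"only":{"type":"string"},"quiet":{"type":"boolean"},"lines":{"type":"string"}},"required":["ticks"],"additionalProperties":false}. ticks is an object whose key "increments" holds a list of rows, 1 to 20 of them, each of 4 numbers: dx, dy, dz in parts of the range, where 1.0 means 100 cm, then a turn about the tool's z in shares of pi/2 rad (1.0 is pi/2 rad); each row is the pose to reach, as a shift and turn from the pose commanded when the call began, along the tool's axes at that moment; what a row does not reach only later rows make up. A row lasts 1/8 s, in which the tool goes at most 62.5 mm and 10.7 degrees, less where a joint would pass 70% of its speed; a pose out of reach is approached as far as the arm can. jaw is the finger opening in mm, set as the call begins (left out keeps the last). The fingers move at their own pace and stop on an object; grip_force is the grip in N (left out, the last holds). Time passes only in rows, so rows that do not move let the fingers close. The tool returns the time, the measured TCP pose, the force, the opening and the grip force at its end. only (a regular expression) keeps the lines of the reply that match it, lines (a string "A,B") keeps lines A to B, and quiet returns only ok. A shift or turn number past 1, either way, is cut back to 1. Input that does not fit is refused with a message, and nothing moves.
- manip.state(): the state, without advancing time (a new reading comes with each control period).
- manip.snapshot(name): name is "side" or "top"; returns the picture (400x640x3 uint8, red, green, blue); there is no depth.
- manip.camera_info(name): a dict with "intrinsics" (3x3 intrinsics, pixels), "rvec" (rotation vector, rad) and "tvec" (3), from world to camera coordinates, as OpenCV has them. Camera axes: x right, y down, z forward; pixel columns grow to the right and rows downward; lengths in mm; the calibration is good to about 2 mm. A picture is of the moment at which its call begins. camera_info takes no time and is no camera call.
- manip.hand_in(): hands the job in; it is judged then, once.
The state is a dict: "clock": time; "qpos": joint angles; "joint_vel": joint speeds; "tau": joint torques, N m; "tool_pos": TCP position; "orientation": TCP orientation; "force": force on the tool from outside, world axes, zero at the start; "torque": the same for the moment, N m; "width": finger opening in mm; "finger_force": force on a finger pad.
Only numpy, scipy, OpenCV 4.12 (cv2) and the standard library are available. Lean on these libraries where they do the work, as an engineer would, in place of code of your own. Each camera call takes 0.05 s, during which the arm holds its last target. There are 200 camera calls.

## Working session

There is one attempt and no reset: what is moved stays moved. The work goes in short steps, Python scripts to look and compute and a tool call to move; the robot and the scene stay as the last step left them, time stands still between calls to the robot, and variables do not carry over. Pictures are saved under pics/ and viewed, at most 10 in all, crops included, and the job is handed in when it is done.

```bash
ls; mkdir -p pics; python3 - <<'E'
from cell import manip
import cv2
for n in("side","top"):
    im=manip.snapshot(n); cv2.imwrite(f"pics/{n}0.png",im[:,:,::-1]); 
    c=manip.camera_info(n); print(n,c)
s=manip.state(); print(s)
E
```

```text
cell.py
pics
side {'intrinsics': array([[367.9217737 ,   0.        , 322.74661529],
       [  0.        , 367.9217737 , 197.43426321],
       [  0.        ,   0.        ,   1.        ]]), 'rvec': array([ 2.04554787, -0.07796961,  0.06994083]), 'tvec': array([-526.11043006,  119.7975174 , 1210.6955406 ])}
top {'intrinsics': array([[393.2090366 ,   0.        , 316.1705297 ],
       [  0.        , 393.2090366 , 198.16053828],
       [  0.        ,   0.        ,   1.        ]]), 'rvec': array([ 2.19128415, -2.14121782,  0.09594133]), 'tvec': array([ -19.20135382,  535.01857771, 1477.22628895])}
{'clock': 0.1, 'qpos': array([ 6.35192504e+01,  2.02594918e+01,  9.36245728e+01,  8.98449585e-05,
        6.61886173e+01, -1.38106135e-01]), 'joint_vel': array([-0.07494889, -0.13837853, -0.09176886, -0.11625325,  0.06339684,
        0.00406887]), 'tau': array([-7.50581203e-04, -6.06355262e+01, -3.42811882e+01, -1.19822590e-05,
        3.84270839e-03,  4.49897971e-05]), 'tool_pos': array([277.15007218, 559.71018127, 230.62795658]), 'orientation': array([[-8.96156136e-01,  4.43738503e-01, -5.66921488e-04],
       [ 4.43738865e-01,  8.96155417e-01, -1.13480859e-03],
       [ 4.49149471e-06, -1.26853078e-03, -9.99999195e-01]]), 'force': array([ 0.20893379,  0.69355175, -0.55854044]), 'torque': array([-0.02125121, -0.050541  ,  0.00491234]), 'finger_force': 0.0, 'width': 85.42945614937837}
```

View pics/side0.png

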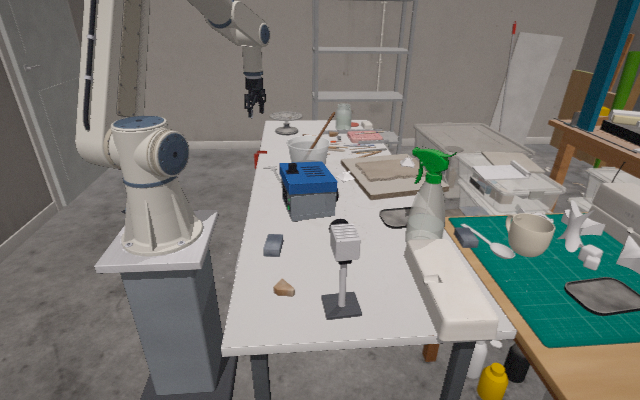

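View pics/top0.png

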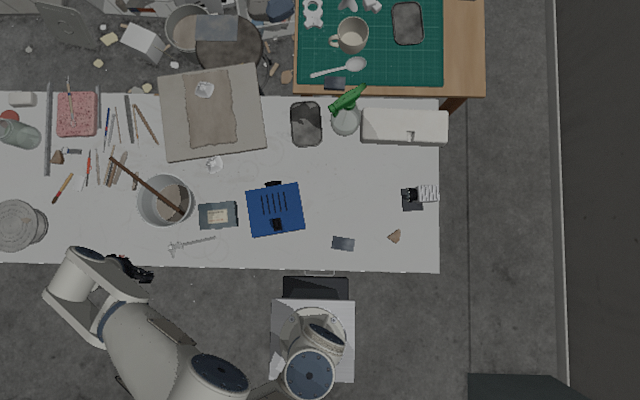

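Side: blue flap/extractor around (308,188), camera head (345,240). Top: flap (275,208) with fin (277,224), camera (415,197) with its lens toward world +y, tin (218,215), block (343,243), wedge (394,236). I'll zoom in next.

```bash
cat > h.py <<'E'
import numpy as np, cv2
from cell import manip
C={n:manip.camera_info(n) for n in("side","top")}
def P(n):
    c=C[n];R=cv2.Rodrigues(np.array(c["rvec"]))[0];return c["intrinsics"],R,np.array(c["tvec"])
def ray(n,p):
    K,R,t=P(n);d=R.T@np.linalg.inv(K)@[p[0],p[1],1.];return -R.T@t,d
def onz(n,p,z):
    o,d=ray(n,p);return o+d*(z-o[2])/d[2]
def proj(n,X):
    K,R,t=P(n);return cv2.projectPoints(np.array(X,float).reshape(-1,1,3),R,t,K,None)[0].reshape(-1,2)
def tri(ps,pt):
    M=[K@np.c_[R,t] for K,R,t in(P("side"),P("top"))]
    X=cv2.triangulatePoints(M[0],M[1],np.array(ps,float).reshape(2,1),np.array(pt,float).reshape(2,1)).ravel();X=X[:3]/X[3]
    return X,proj("side",X)[0]-ps,proj("top",X)[0]-pt
def blobs(n,im,lo,hi,box,mn=5):
    x0,y0,x1,y1=box;m=cv2.inRange(cv2.cvtColor(im[y0:y1,x0:x1],cv2.COLOR_RGB2HSV),lo,hi)
    out=[]
    for c in cv2.findContours(m,cv2.RETR_EXTERNAL,cv2.CHAIN_APPROX_NONE)[0]:
        if cv2.contourArea(c)>=mn: out.append(c.reshape(-1,2)+[x0,y0])
    return sorted(out,key=lambda c:-cv2.contourArea(c.astype(np.int32)))
def crop(im,b,s):
    return cv2.resize(im[b[1]:b[3],b[0]:b[2]],None,fx=s,fy=s,interpolation=cv2.INTER_CUBIC)
E
python3 - <<'E'
from h import *
s=cv2.imread("pics/side0.png");t=cv2.imread("pics/top0.png")
a=crop(s,(270,150,350,225),5);b=crop(t,(235,170,315,245),5)
c=crop(t,(390,175,445,215),7)[:210,:400];d=crop(s,(315,210,375,320),2)[:210]
e=np.zeros((210,800,3),np.uint8);e[:c.shape[0],:c.shape[1]]=c;e[:d.shape[0],420:420+d.shape[1]]=d
cv2.imwrite("pics/c0.png",np.vstack([np.hstack([a,b]),e]))
for n,im in(("side",s),("top",t)):
    for c in blobs(n,im[:,:,::-1].copy(),(100,120,40),(125,255,255),(190,150,360,250),15):
        q=cv2.minAreaRect(c.astype(np.float32));print(n,cv2.contourArea(c.astype(np.int32)),cv2.boxPoints(q).round(1).tolist())
E
```

```text
side 1361.0 [[279.3999938964844, 163.0], [334.79998779296875, 159.8000030517578], [336.70001220703125, 191.3000030517578], [281.29998779296875, 194.5]]
top 2433.0 [[243.5, 190.1999969482422], [296.6000061035156, 180.6999969482422], [305.0, 227.89999389648438], [252.0, 237.39999389648438]]
```

View pics/c0.png

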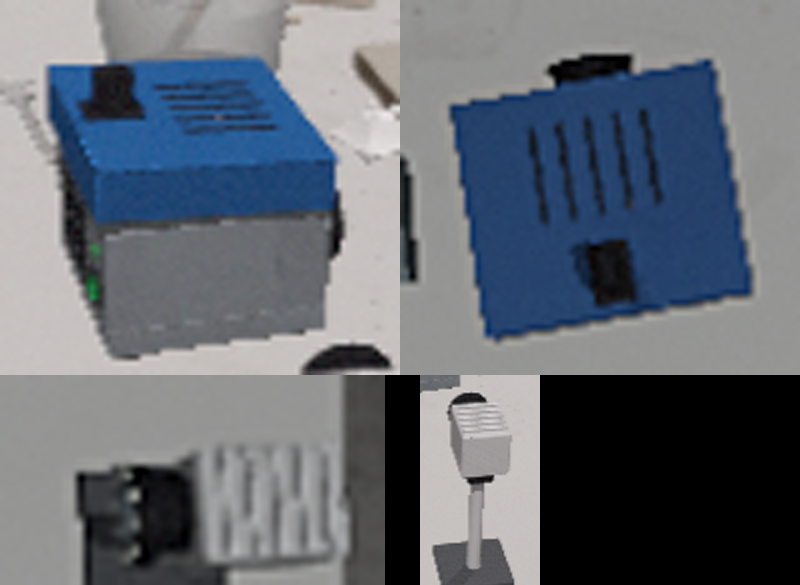

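Crop: side hood-top corners at about (279.6,163.6),(290,184),(336.6,182),(322.4,162); top ones at (253,238),(305.4,229),(297.4,182.4),(245,191). Fin near (294,168) side and (277.5,224) top. The camera's lens ring is at top ≈(409,196), head to its right.

```bash
python3 - <<'E'
from h import *
S=[(279.6,163.6),(290,184),(336.6,182),(322.4,162)]
T=[(253,238),(305.4,229),(297.4,182.4),(245,191)]
X=[]
for s,t in zip(S,T):
    x,e,f=tri(s,t);X.append(x);print(x.round(1),e.round(1),f.round(1))
X=np.array(X)
for i in range(4):print(np.linalg.norm(X[i]-X[(i+1)%4]).round(1))
ax=(X[2]+X[3]-X[0]-X[1])[:2];ay=(X[0]+X[3]-X[1]-X[2])[:2];print("yaw",np.degrees(np.arctan2(ax[1],ax[0])),np.degrees(np.arctan2(-ay[0],ay[1])))
# dark blobs: fin, camera
from h import blobs
im={n:cv2.imread(f"pics/{n}0.png")[:,:,::-1].copy() for n in("side","top")}
for n,b in(("side",(283,160,302,178)),("top",(262,212,290,236)),("top",(395,185,445,215)),("side",(315,215,370,325))):
    for c in blobs(n,im[n],(0,0,0),(180,255,75),b,6):
        print(n,b,cv2.boundingRect(c.astype(np.int32)),cv2.boxPoints(cv2.minAreaRect(c.astype(np.float32))).round(1).tolist())
for b,n in(((395,180,445,215),"top"),((315,215,370,325),"side")):
    for c in blobs(n,im[n],(0,0,150 if n=="side" else 150),(180,40,255),b,30)[:2]: print('light',n,cv2.boundingRect(c.astype(np.int32)))
print("base corners top->", [onz("top",p,0).round(0) for p in((401,187),(401,210),(424,210))])
big=cv2.resize(im["side"][255:325,315:370],None,fx=7,fy=7,interpolation=3)
b2=crop(im["side"],(325,213,365,263),8);o=np.zeros((490,800,3),np.uint8);o[:490,:385]=big;o[:400,400:720]=b2
cv2.imwrite("pics/c1.png",o[:,:,::-1])
E
```

```text
[381.4 207.  157.4] [-0.7  0. ] [-0.  -0.7]
[417.4  26.5 158.3] [-1.1  0. ] [ 0.  -0.9]
[577.9  59.4 146.6] [-0.  0.] [ 0. -0.]
[544.3 243.5 146.1] [-0.3  0. ] [ 0.  -0.3]
184.1
164.3
187.1
167.3
yaw 12.118309309376016 10.820031199358281
side (283, 160, 302, 178) (286, 163, 13, 11) [[286.0, 163.0], [298.0, 163.0], [298.0, 173.0], [286.0, 173.0]]
top (262, 212, 290, 236) (269, 218, 14, 13) [[268.70001220703125, 218.6999969482422], [279.70001220703125, 216.5], [282.29998779296875, 229.6999969482422], [271.3999938964844, 231.89999389648438]]
top (395, 185, 445, 215) (401, 187, 22, 24) [[400.5, 188.3000030517578], [420.70001220703125, 186.60000610351562], [422.6000061035156, 209.0], [402.3999938964844, 210.60000610351562]]
top (395, 185, 445, 215) (439, 185, 6, 17) [[437.3999938964844, 200.60000610351562], [440.1000061035156, 184.39999389648438], [444.79998779296875, 185.10000610351562], [442.1000061035156, 201.39999389648438]]
side (315, 215, 370, 325) (330, 219, 18, 7) [[329.29998779296875, 220.0], [346.3999938964844, 217.6999969482422], [347.1000061035156, 222.6999969482422], [330.0, 225.0]]
side (315, 215, 370, 325) (339, 260, 13, 5) [[338.79998779296875, 261.0], [351.0, 259.70001220703125], [351.3999938964844, 263.20001220703125], [339.20001220703125, 264.5]]
side (315, 215, 370, 325) (327, 314, 35, 5) [[326.8999938964844, 317.3999938964844], [360.8999938964844, 313.29998779296875], [361.1000061035156, 314.70001220703125], [327.1000061035156, 318.79998779296875]]
light top (395, 182, 43, 33)
light top (424, 180, 15, 21)
light side (315, 215, 55, 110)
base corners top-> [array([ 589., -336.,    0.]), array([ 499., -336.,    0.]), array([ 501., -425.,    0.])]
```

View pics/c1.png

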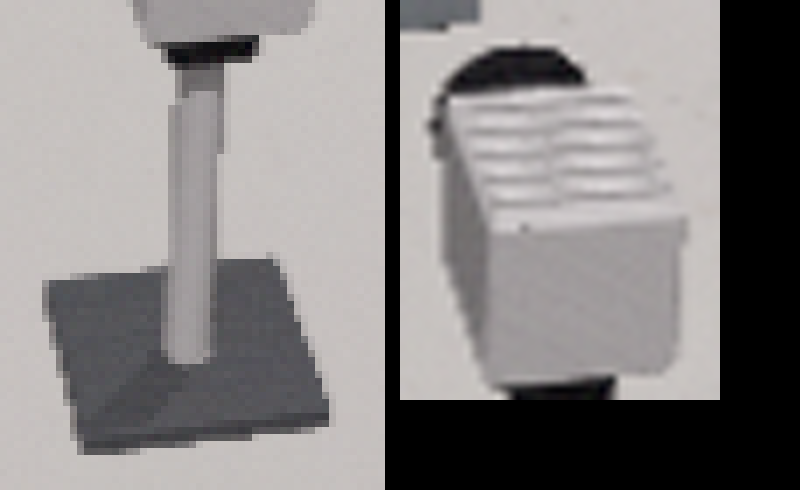

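Base top corners (side) ≈ (321.4,295.4),(354.7,292.1),(361.9,314.3),(326.4,318.3); head-top corners ≈ (331.5,225.3),(353.8,224),(360.6,240.3),(336.3,242).

```bash
python3 - <<'E'
from h import *
def yaw(v):return np.degrees(np.arctan2(-v[0],v[1]))  # direction as camera +y
print("base side z=8");B=[onz("side",p,8) for p in((321.4,295.4),(354.7,292.1),(361.9,314.3),(326.4,318.3))]
for b in B:print(b.round(0))
print(np.mean(B,0).round(1),"yaw y",yaw(B[0]-B[3]),yaw(B[1]-B[2]),"x",np.degrees(np.arctan2(*(B[1]-B[0])[[1,0]])),np.degrees(np.arctan2(*(B[2]-B[3])[[1,0]])), [np.linalg.norm(B[i]-B[(i+1)%4]).round(0) for i in range(4)])
print("head")
Ss=[(331.5,225.3),(353.8,224),(360.6,240.3),(336.3,242)]
Tt=[(420.3,202.1),(419,185.3),(437.9,185),(439.3,200.7)]
H=[]
for s,t in zip(Ss,Tt):
    x,e,f=tri(s,t);H.append(x);print(x.round(1),e.round(1),f.round(1),onz("side",s,231).round(0)[:2],onz("top",t,231).round(0)[:2])
H=np.array(H);print("yaw y",yaw(H[0]+H[1]-H[2]-H[3]),"x",np.degrees(np.arctan2(*(H[1]+H[2]-H[0]-H[3])[[1,0]])))
print("lens ring top view z=200",[onz("top",p,200).round(0) for p in((407.8,188.5),(409.3,201.5),(408.3,195))])
# fin: project model hypotheses
yw=np.radians(11.3);ex=np.array([np.cos(yw),np.sin(yw),0]);ey=np.array([-ex[1],ex[0],0])
F=np.array([[381.4,207,0],[417.4,26.5,0],[577.9,59.4,0],[544.3,243.5,0]]).mean(0)
print("hood centre",F)
hinge=F+ex*84;hinge[2]=105;g=hinge-ex*138+[0,0,64]
print("hinge",hinge,"grip",g,"front mid",F-ex*84)
for o in(0,.05,.1):
    r=lambda x,z:hinge-ex*(x*np.cos(o)-z*np.sin(o))+np.array([0,0,x*np.sin(o)+z*np.cos(o)])
    ft=[r(x,76)+ey*y for x in(123,153) for y in(-7,7)]
    hc=[r(x,42)+ey*y for x in(168,0) for y in(95,-95)]
    print(o,proj("side",ft).round(1).tolist(),proj("top",ft).round(1).tolist());print("   hood",proj("side",hc).round(1).tolist(),proj("top",hc).round(1).tolist())
E
```

```text
base side z=8
[ 496. -335.    8.]
[ 584. -329.    8.]
[ 589. -408.    8.]
[ 501. -415.    8.]
[ 542.3 -371.5    8. ] yaw y 3.9061952493422916 3.3923142860358633 x 4.187183826743635 4.486317260020525 [np.float64(88.0), np.float64(79.0), np.float64(88.0), np.float64(80.0)]
head
[ 511.9 -352.2  230. ] [-0.9  0.1] [ 0.  -0.6] [ 514. -354.] [ 510. -352.]
[ 565.9 -348.1  229.2] [-0.1  0. ] [ 0. -0.] [ 565. -351.] [ 566. -348.]
[ 569.6 -411.4  226.6] [-0.5  0.1] [ 0.  -0.3] [ 569. -418.] [ 568. -410.]
[ 516.9 -415.4  227.2] [-0.3  0. ] [ 0.  -0.2] [ 517. -421.] [ 516. -414.]
yaw y 3.9260755212282743 x 4.3355104072747315
lens ring top view z=200 [array([ 558., -318.,  200.]), array([ 514., -323.,  200.]), array([ 536., -319.,  200.])]
hood centre [480.25 134.1    0.  ]
hinge [562.62163132 150.55947612 105.        ] grip [427.29680844 123.51890821 169.        ] front mid [397.87836868 117.64052388   0.        ]
0 [[296.2, 166.5], [295.3, 165.0], [287.6, 167.3], [286.8, 165.8]] [[278.1, 219.7], [274.1, 220.4], [279.5, 228.4], [275.5, 229.1]]
   hood [[278.4, 165.9], [288.7, 187.5], [322.0, 161.8], [337.6, 182.1]] [[252.4, 237.9], [306.1, 228.4], [244.9, 190.7], [298.0, 181.5]]
0.05 [[297.3, 164.7], [296.4, 163.3], [288.7, 165.1], [287.9, 163.6]] [[277.7, 218.5], [273.7, 219.2], [279.1, 227.1], [275.1, 227.9]]
   hood [[279.0, 163.7], [289.4, 185.1], [322.6, 161.8], [338.2, 182.1]] [[251.9, 237.2], [305.9, 227.7], [244.8, 190.2], [297.9, 180.9]]
0.1 [[298.4, 163.0], [297.5, 161.6], [289.9, 163.0], [289.1, 161.5]] [[277.3, 217.1], [273.3, 217.9], [278.7, 225.8], [274.6, 226.5]]
   hood [[279.6, 161.6], [290.1, 182.7], [323.1, 161.8], [338.8, 182.0]] [[251.3, 236.5], [305.7, 226.9], [244.7, 189.6], [297.8, 180.3]]
```

Measurements are consistent: hood 184–187 × 164–167 mm (190×168 stated); base 88×80 and head height ~229 as stated. The flap is open by about 0.07 rad. Next I'll compute the moves.

```bash
cat > m.py <<'E'
import numpy as np,sys
from cell import manip
# scene estimates
yw=np.radians(11.4);ex=np.array([np.cos(yw),np.sin(yw),0]);ey=np.array([-ex[1],ex[0],0])
hinge=np.array([558.5,151,105.]);ext=hinge-80*ex;ext[2]=0
cy=np.radians(4.0);cam=np.array([542.3,-371.5,0]);view=cam+210*np.array([-np.sin(cy),np.cos(cy),0])+[0,0,200]
def grip(o,up=68):return hinge-ex*(138*np.cos(o)-up*np.sin(o))+np.array([0,0,138*np.sin(o)+up*np.cos(o)])
def shift(target,ref=None):
    s=manip.state();R=np.array(s["orientation"]);return R.T@(np.array(target)-(s["tool_pos"] if ref is None else ref))
def turn(yawdeg):  # tool-z turn making tool y point along world angle
    R=np.array(manip.state()["orientation"]);a=np.degrees(np.arctan2(R[1,1],R[0,1]));return -((yawdeg-a+90)%180-90)
E
python3 - <<'E'
from m import *
g=grip(.065);print(g, ext, view)
print(shift(g+[0,0,75-19],[277.355,560.091,231.281]),turn(101.4))
E
```

```text
[427.83799908 124.65391918 181.82008553] [480.07830603 135.18741277   0.        ] [ 527.65114051 -162.01154945  200.        ]
[-328.07658975 -323.45249302   -6.13025457] -37.74267960919238
```

Careful with the scale: shifts go in shares of 100 cm and turns go in shares of pi/2 rad. That gives: -328 mm is -0.328, -323.5 mm is -0.3235, -37.7 degrees is -0.4189.

>>> nudge_tcp(ticks={"increments": [[-0.04,-0.04,-0.006,-0.0556],[-0.08,-0.08,-0.006,-0.1111],[-0.12,-0.118,-0.006,-0.1667],[-0.16,-0.158,-0.006,-0.2222],[-0.2,-0.197,-0.006,-0.2778],[-0.24,-0.237,-0.006,-0.3333],[-0.28,-0.276,-0.006,-0.3889],[-0.31,-0.306,-0.006,-0.4189],[-0.328,-0.3235,-0.006,-0.4189],[-0.328,-0.3235,-0.006,-0.4189],[-0.328,-0.3235,-0.006,-0.4189],[-0.328,-0.3235,-0.006,-0.4189]]}, jaw=45, grip_force=30)

```text
clock: 1.6
tool_pos: [427.4, 125.5, 237.2]
orientation: [[-0.98, -0.198, -0.0], [-0.198, 0.98, 0.0], [0.0, 0.0, -1.0]]
force: [-0.5, -0.4, 1.3]
width: 44.9
finger_force: 0.0
```

```bash
python3 - <<'E'
from h import *
from m import *
im={n:manip.snapshot(n) for n in("side","top")}
a=crop(im["side"],(265,120,345,200),5);b=crop(im["top"],(235,170,315,250),5)
cv2.imwrite("pics/c2.png",np.hstack([a,b])[:,:,::-1])
print(manip.state()["qpos"].round(1),manip.state()["tool_pos"],shift(grip(.065)-[0,0,19]),turn(101.4))
E
```

```text
[ 16.2   3.5 114.1   0.   62.4 -85.3] [427.48336457 125.38172339 237.2403299 ] [-0.21134308 -0.7883368  74.42017264] 0.028120080358164046
```

View pics/c2.png

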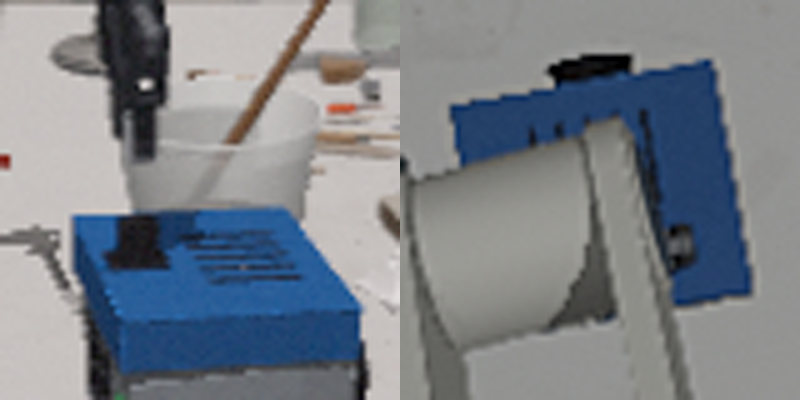

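The fingers hang over the fin (side: fin ≈(293,166), finger tip ≈(294,150)), matching the prediction. Descend and pinch.

Scaled: 74 mm is 0.074, 68 mm is 0.068.

>>> nudge_tcp(ticks={"increments": [[0,-0.001,0.015,0],[0,-0.001,0.03,0],[0,-0.001,0.045,0],[0,-0.001,0.06,0],[0,-0.001,0.068,0],[0,-0.001,0.074,0],[0,-0.001,0.074,0]]})

```text
clock: 2.58
tool_pos: [427.9, 123.6, 163.0]
orientation: [[-0.98, -0.197, -0.0], [-0.197, 0.98, -0.0], [0.0, -0.0, -1.0]]
force: [-0.2, -0.7, -0.8]
width: 45.1
finger_force: 0.0
```

>>> nudge_tcp(ticks={"increments": [[0,0,0,0],[0,0,0,0],[0,0,0,0],[0,0,0,0],[0,0,0,0],[0,0,0,0]]}, jaw=5, grip_force=30)

```text
clock: 3.32
tool_pos: [427.2, 128.4, 163.9]
orientation: [[-0.981, -0.194, -0.001], [-0.194, 0.981, 0.009], [-0.001, 0.009, -1.0]]
force: [-8.2, 34.2, 0.4]
width: 13.4
finger_force: 31.7
```

```bash
python3 - <<'E'
from m import *
s=manip.state();p=s["tool_pos"];print(p)
# arc shifts in tool axes from actual grip point
import numpy as np
r=p+np.array([0,0,19])-hinge;f=-r@ex;u=r[2];print(f,u,np.hypot(f,u),np.arctan2(u,f)-np.arctan2(68,138))
for d in np.arange(.1,1.56,.1):
    q=hinge-ex*(f*np.cos(d)-u*np.sin(d))+ey*(r@ey)+np.array([0,0,f*np.sin(d)+u*np.cos(d)-19]);print(d.round(2),shift(q,p).round(1))
E
```

```text
[427.15976854 128.41233098 163.9049687 ]
133.21366155253457 77.90496870419705 154.32130045147738 0.07134338799623724
0.1 [ -8.5   0.1 -12.9]
0.2 [-18.2   0.3 -24.9]
0.3 [-29.    0.4 -35.9]
0.4 [-40.9   0.5 -45.7]
0.5 [-53.7   0.7 -54.3]
0.6 [-67.3   0.8 -61.6]
0.7 [-81.6   0.9 -67.4]
0.8 [-96.3   1.  -71.9]
0.9 [-111.5    1.1  -74.8]
1.0 [-126.8    1.1  -76.2]
1.1 [-142.3    1.2  -76. ]
1.2 [-157.6    1.2  -74.4]
1.3 [-172.7    1.2  -71.2]
1.4 [-187.4    1.2  -66.5]
1.5 [-201.5    1.2  -60.3]
```

Gripped (13.4 mm). The fin sits about 5 mm off in y, so I relieve the side force and then swing.

Scaled: 5 mm is 0.005, 2 mm is 0.002.

>>> nudge_tcp(ticks={"increments": [[0,0.002,0,0],[0,0.005,0,0],[0,0.005,0,0],[0,0.005,0,0]]})

```text
clock: 3.82
tool_pos: [426.9, 128.8, 163.5]
orientation: [[-0.981, -0.196, -0.0], [-0.196, 0.981, 0.001], [-0.0, 0.001, -1.0]]
force: [-3.1, 3.1, 4.5]
width: 13.3
finger_force: 31.4
```

>>> nudge_tcp(ticks={"increments": [[-0.004,0,-0.0065,0],[-0.0085,0,-0.013,0],[-0.013,0,-0.019,0],[-0.018,0,-0.025,0],[-0.023,0,-0.0305,0],[-0.029,0,-0.036,0],[-0.035,0,-0.041,0],[-0.041,0,-0.046,0],[-0.047,0,-0.05,0],[-0.054,0,-0.054,0],[-0.06,0,-0.058,0],[-0.067,0,-0.0615,0],[-0.074,0,-0.065,0],[-0.082,0,-0.0675,0]]})

```text
clock: 5.58
tool_pos: [505.8, 144.7, 230.6]
orientation: [[-0.98, -0.197, -0.004], [-0.197, 0.98, 0.0], [0.004, 0.001, -1.0]]
force: [-8.6, 3.4, 4.7]
width: 13.6
finger_force: 31.6
```

Scaled: -115 mm is -0.115, -106 mm is -0.106.

>>> nudge_tcp(ticks={"increments": [[-0.007,0,-0.0025,0],[-0.015,0,-0.0045,0],[-0.022,0,-0.006,0],[-0.03,0,-0.0074,0],[-0.037,0,-0.0082,0],[-0.045,0,-0.0088,0],[-0.053,0,-0.0088,0],[-0.061,0,-0.0086,0],[-0.068,0,-0.008,0],[-0.076,0,-0.007,0],[-0.084,0,-0.0055,0],[-0.091,0,-0.0038,0],[-0.099,0,-0.0015,0],[-0.106,0,0.001,0],[-0.115,0,0.0045,0],[-0.115,0,0.0045,0],[-0.115,0,0.0045,0]]})

```text
clock: 7.7
tool_pos: [620.7, 168.1, 226.8]
orientation: [[-0.98, -0.197, 0.001], [-0.197, 0.98, 0.002], [-0.001, 0.001, -1.0]]
force: [-0.7, 5.9, 1.7]
width: 13.5
finger_force: 36.2
```

```bash
python3 - <<'E'
from m import *
p=manip.state()["tool_pos"];r=p+np.array([0,0,19])-hinge;print(np.arctan2(r[2],-r@ex)-np.arctan2(68,138),np.hypot(r[2],r@ex))
E
```

```text
1.5419322372167612 154.80648063355002
```

Scaled: 320 mm is 0.32, 290 mm is 0.29.

>>> nudge_tcp(ticks={"increments": [[0,0,0,0],[0,0,0,0],[0,0,0,0],[0,0,-0.02,0],[0,0,-0.06,0],[0,0,-0.11,0],[0,0,-0.14,0],[0.06,0,-0.14,0],[0.12,0,-0.14,0],[0.18,0.02,-0.14,0],[0.24,0.06,-0.14,0],[0.29,0.11,-0.13,0],[0.32,0.16,-0.1,0],[0.32,0.2,-0.08,0],[0.32,0.22,-0.08,0],[0.32,0.22,-0.08,0],[0.32,0.22,-0.08,0]]}, jaw=40, grip_force=30)

```text
clock: 9.82
tool_pos: [263.3, 319.4, 306.5]
orientation: [[-0.98, -0.197, 0.0], [-0.197, 0.98, -0.0], [-0.0, -0.0, -1.0]]
force: [0.1, 0.3, 0.4]
width: 40.0
finger_force: 0.0
```

```bash
python3 - <<'E'
from h import *
im={n:manip.snapshot(n) for n in("side","top")}
for n in im: cv2.imwrite(f"pics/{n}3.png",im[n][:,:,::-1])
a=crop(im["side"],(265,115,345,195),5);b=crop(im["top"],(235,160,315,240),5)
cv2.imwrite("pics/c3.png",np.hstack([a,b])[:,:,::-1])
for n,b in(("side",(265,130,345,225)),("top",(235,160,315,240))):
  for col,lo,hi in(("or",(5,120,90),(22,255,255)),("gr",(45,80,60),(85,255,255))):
    for c in blobs(n,im[n],lo,hi,b,4)[:3]:print(n,col,cv2.contourArea(c.astype(np.int32)),cv2.boxPoints(cv2.minAreaRect(c.astype(np.float32))).round(1).tolist())
E
```

```text
side or 73.0 [[297.0, 172.0], [308.0, 172.0], [308.0, 180.0], [297.0, 180.0]]
side or 5.0 [[311.6000061035156, 146.6999969482422], [317.70001220703125, 136.8000030517578], [318.70001220703125, 137.39999389648438], [312.5, 147.3000030517578]]
side gr 81.0 [[301.0, 179.0], [313.0, 179.0], [313.0, 187.0], [301.0, 187.0]]
side gr 5.5 [[287.0, 209.0], [287.0, 205.0], [289.0, 205.0], [289.0, 209.0]]
top or 31.0 [[263.79998779296875, 207.1999969482422], [267.5, 206.5], [269.8999938964844, 218.39999389648438], [266.20001220703125, 219.1999969482422]]
top gr 29.0 [[281.5, 204.1999969482422], [285.1000061035156, 203.60000610351562], [287.0, 215.0], [283.3999938964844, 215.60000610351562]]
```

View pics/c3.png

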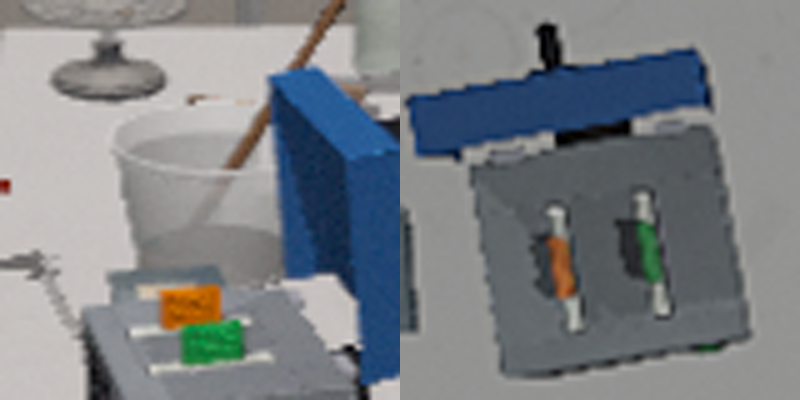

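Flap upright; orange tab in the +y (left) slot: side ≈(303,176), top ≈(267,213); green: top ≈(284.5,209.5), side ≈(307,183).

```bash
python3 - <<'E'
from h import *
from m import *
D=[onz("top",p,105) for p in((256,235.4),(304.6,227),(297.4,185))]
for d in D:print(d.round(0))
print("deck yaw",np.degrees(np.arctan2(*(D[2]-D[1])[[1,0]])),"y",np.degrees(np.arctan2(-(D[0]-D[1])[0],(D[0]-D[1])[1])),"center",(D[0]+D[2])/2, "est",ext)
for nm,s,t,y in(("orange",(303.2,172.7),(267,213),32),("green",(307.5,179.7),(284.3,209.6),-32)):
    x,e,f=tri(s,t);print(nm,x.round(1),e.round(1),f.round(1),"top@130",onz("top",t,131).round(1),"nominal",(ext-8*ex+y*ey).round(1))
# frame ends in top crop (white) orange frame (557,210)-(575,330), green (641,192)-(661,316)
for a,b in(((557,208),(575,330)),((641,192),(661,316))):
    A,B=[onz("top",((p[0]-400)/5+235,p[1]/5+160),107) for p in(a,b)];v=A-B;print(((A+B)/2).round(1),np.linalg.norm(v).round(1),np.degrees(np.arctan2(v[1],v[0])).round(1))
E
```

```text
[388. 205. 105.]
[422.  31. 105.]
[574.  62. 105.]
deck yaw 11.26174164785555 y 11.12173779234406 center [481.15809896 133.49535976 105.        ] est [480.07830603 135.18741277   0.        ]
orange [468.4 164.2 137.7] [-0.2  0. ] [ 0.  -0.2] top@130 [468.2 165.1 131. ] nominal [465.9 165.    0. ]
green [481.4 103.5 137.2] [-0.1  0. ] [ 0. -0.] top@130 [481.7 104.1 131. ] nominal [478.6 102.2   0. ]
[466.9 164.  107. ] 89.2 10.4
[479.2 103.  107. ] 90.9 10.9
```

Heights (137 vs 135) and 64 mm spacing check out. Touching the fin suggested a true y of about +4 versus vision, so I'll aim between: tab at (467,167).

Scaled: -189.5 mm is -0.1895, -169.6 mm is -0.1696.

>>> nudge_tcp(ticks={"increments": [[-0.035,-0.04,0.005,0],[-0.07,-0.08,0.015,0],[-0.105,-0.12,0.03,0],[-0.135,-0.155,0.05,0],[-0.16,-0.18,0.07,0],[-0.1696,-0.1895,0.086,0],[-0.1696,-0.1895,0.086,0],[-0.1696,-0.1895,0.086,0]]}, jaw=45, grip_force=30)

```text
clock: 10.92
tool_pos: [466.1, 168.0, 220.8]
orientation: [[-0.98, -0.197, 0.0], [-0.197, 0.98, 0.0], [-0.0, 0.0, -1.0]]
force: [-0.1, 0.2, 0.5]
width: 45.0
finger_force: 0.0
```

>>> nudge_tcp(ticks={"increments": [[0,0,0.02,0],[0,0,0.04,0],[0,0,0.06,0],[0,0,0.08,0],[0,0,0.095,0],[0,0,0.104,0],[0,0,0.11,0],[0,0,0.11,0],[0,0,0.11,0]]})

```text
clock: 12.05
tool_pos: [467.0, 167.7, 110.7]
orientation: [[-0.98, -0.197, 0.001], [-0.197, 0.98, 0.0], [-0.001, 0.0, -1.0]]
force: [-0.2, -1.0, 0.5]
width: 45.1
finger_force: 0.0
```

```bash
python3 - <<'E'
from h import *
im={n:manip.snapshot(n) for n in("side","top")}
a=crop(im["side"],(265,115,345,195),5);b=crop(im["top"],(235,160,315,240),5)
cv2.imwrite("pics/c4.png",np.hstack([a,b])[:,:,::-1])
E
```

```text
(no output)
```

View pics/c4.png

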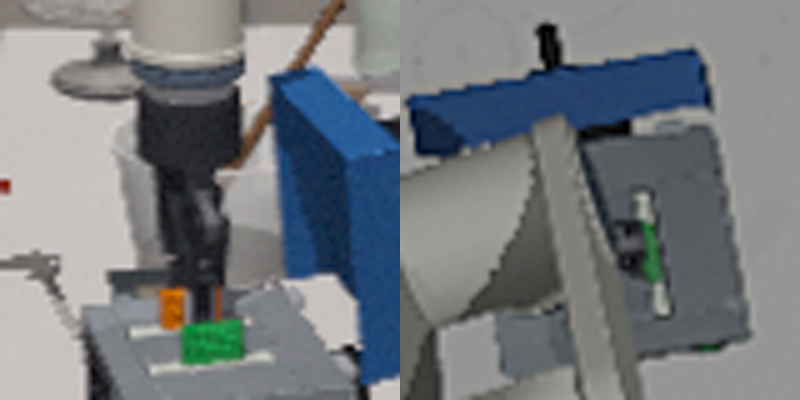

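The near finger sits between the tabs, in front of the orange one, with nothing touching the green tab. Close the fingers.

>>> nudge_tcp(ticks={"increments": [[0,0,0,0],[0,0,0,0],[0,0,0,0],[0,0,0,0],[0,0,0,0],[0,0,0,0],[0,0,0,0],[0,0,0,0]]}, jaw=4, grip_force=60)

```text
clock: 13.15
tool_pos: [466.9, 167.8, 110.5]
orientation: [[-0.98, -0.197, 0.001], [-0.197, 0.98, 0.0], [-0.001, 0.0, -1.0]]
force: [-0.7, 0.2, 5.8]
width: 8.8
finger_force: 59.5
```

Well centred, no side force. Draw it straight up.

Scaled: -132 mm is -0.132, -127 mm is -0.127.

>>> nudge_tcp(ticks={"increments": [[0,0,-0.004,0],[0,0,-0.008,0],[0,0,-0.014,0],[0,0,-0.02,0],[0,0,-0.027,0],[0,0,-0.034,0],[0,0,-0.041,0],[0,0,-0.048,0],[0,0,-0.055,0],[0,0,-0.062,0],[0,0,-0.069,0],[0,0,-0.077,0],[0,0,-0.087,0],[0,0,-0.097,0],[0,0,-0.107,0],[0,0,-0.117,0],[0,0,-0.127,0],[0,0,-0.132,0],[0,0,-0.132,0]]})

```text
clock: 15.52
tool_pos: [466.8, 167.7, 242.6]
orientation: [[-0.98, -0.197, 0.001], [-0.197, 0.98, 0.0], [-0.001, 0.0, -1.0]]
force: [-1.0, 0.3, -0.3]
width: 9.1
finger_force: 58.6
```

```bash
python3 - <<'E'
from h import *
from m import *
im=manip.snapshot("side");cv2.imwrite("pics/c5.png",crop(im,(255,90,355,200),5)[:,:,::-1])
for c in blobs("side",im,(5,120,90),(22,255,255),(265,90,345,200),4)[:3]:print(cv2.boundingRect(c.astype(np.int32)))
print(shift(view+[0,0,41],),turn(94.0))
E
```

```text
(297, 138, 4, 8)
(306, 138, 3, 8)
[   5.00233534 -335.20191723    1.22497332] 7.354036104032616
```

View pics/c5.png

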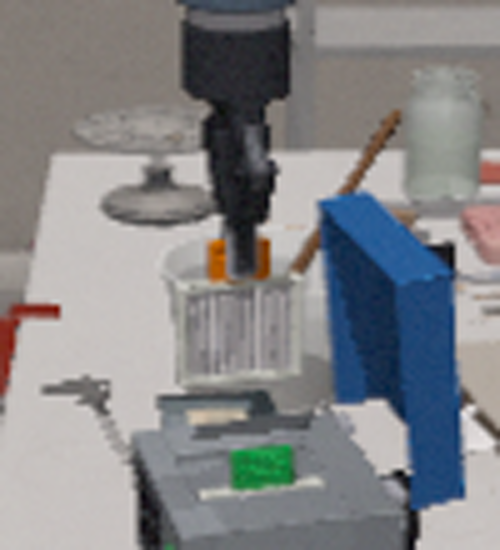

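Orange plate is clear of the slot, hanging upright under the fingers (tab at ≈(303,142)); green still seated. Carry to the view point at moderate speed.

Scaled: -335 mm is -0.335, -332 mm is -0.332, 7.4 degrees is 0.0822.

>>> nudge_tcp(ticks={"increments": [[0,-0.01,0.001,0],[0,-0.03,0.001,0.0111],[0.001,-0.05,0.001,0.0111],[0.001,-0.075,0.001,0.0222],[0.002,-0.1,0.001,0.0222],[0.002,-0.125,0.001,0.0333],[0.003,-0.15,0.001,0.0444],[0.003,-0.175,0.001,0.0444],[0.004,-0.2,0.001,0.0556],[0.004,-0.225,0.001,0.0556],[0.004,-0.25,0.001,0.0667],[0.005,-0.275,0.001,0.0667],[0.005,-0.295,0.001,0.0778],[0.005,-0.312,0.001,0.0822],[0.005,-0.325,0.001,0.0822],[0.005,-0.332,0.001,0.0822],[0.005,-0.335,0.001,0.0822],[0.005,-0.335,0.001,0.0822],[0.005,-0.335,0.001,0.0822],[0.005,-0.335,0.001,0.0822]]})

```text
clock: 18.08
tool_pos: [527.7, -161.5, 241.3]
orientation: [[-0.998, -0.069, 0.0], [-0.069, 0.998, 0.0], [-0.0, 0.0, -1.0]]
force: [0.2, 0.2, -1.0]
width: 8.7
finger_force: 58.6
```

```bash
python3 - <<'E'
from h import *
from m import *
im={n:manip.snapshot(n) for n in("side","top")}
a=crop(im["side"],(265,110,385,330),2.5);b=crop(im["top"],(235,150,455,270),2)
o=np.zeros((550,760,3),np.uint8);o[:a.shape[0],:a.shape[1]]=a;o[:b.shape[0],310:310+b.shape[1]]=b;cv2.imwrite("pics/c6.png",o[:,:,::-1])
print(view,shift(view+[0,0,41]),turn(94.0))
for n,b in(("side",(265,110,385,330)),("top",(235,150,455,270))):
  for c in blobs(n,im[n],(5,120,90),(22,255,255),b,4)[:3]:print(n,cv2.boundingRect(c.astype(np.int32)))
print(proj("side",[view+[0,0,66.5]]),proj("side",[view+[0,0,53]]))
E
```

```text
[ 527.65114051 -162.01154945  200.        ] [ 0.0694277  -0.45527317  0.34276446] -0.024718176906844747
side (321, 176, 6, 11)
side (334, 176, 4, 10)
side (275, 290, 7, 5)
[[329.32255231 176.5092072 ]] [[329.20209517 181.0739072 ]]
```

View pics/c6.png

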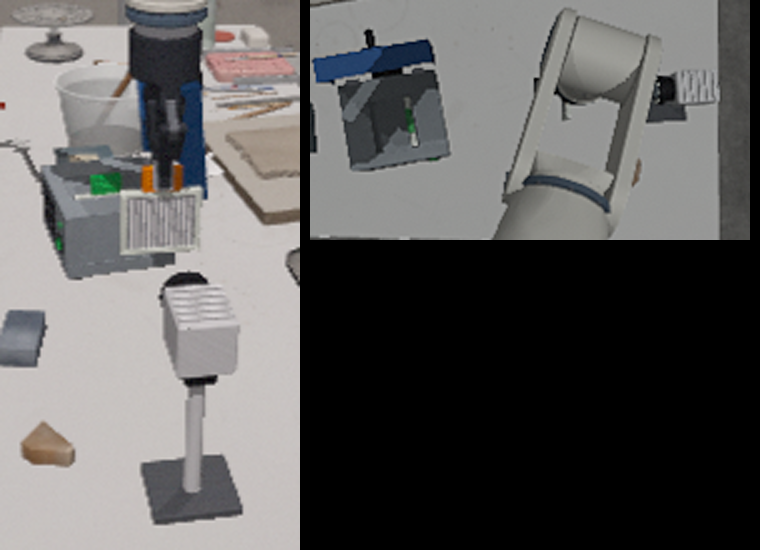

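The plate is upright before the lens; its tab top in the side view is at (329.5,176) against the predicted (329.3,176.5), clear of everything. The flap is open and green is seated.

```bash
python3 -c "
from cell import manip
print(manip.hand_in())"
```

```text
the job is handed in; nothing more can be done
None
```

The job is handed in at about 18 s, with no verdict shown: the flap is open at about 1.54 rad, the orange-tabbed plate is held upright and square to the lens at the estimated view point (tab within 1 pixel of its predicted place in the side view), and the green-tabbed plate is still in its slot.

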